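Load a wooden blank into a sprung feed magazine

ROBOT

A 6-joint arm with a two-finger parallel gripper is mounted at the origin on the work surface. World frame = base frame: x ahead of the robot, y to its left, z up, the work surface at z = 0. Lengths are in mm, angles in rad, forces in N, time in s.
With the tool pointing down it reaches from about 275 to 1000 mm from the base axis. Payload 8.4 kg.
Tool frame: the origin (TCP) lies on the centre line of the jaws, within the pads' length; the fingertips stand r.tip_reach ahead of it and the grasp point (between the pads) lies 11 mm behind it (r.tip_reach is the distance from the TCP to the fingertips, in mm); z points along the fingers, y is the line along which they close (so a half turn about z gives the same grasp; the last joint's range is limited). The gripper opens to 85 mm and grips with 20 to 120 N. Pads are 22 mm wide; open, the fingers measure 114 mm over their backs; the gripper's body (76 mm by 85 mm) begins 54 mm behind the grasp point. The pads swing forward as they close: fully open they stand 13 mm farther back than shut.
Start: joints at [1.151, 0.353, 1.633, -0, 1.155, -0.002], TCP at [253.593, 571.243, 239.281] pointing down, gripper open.
Joint ranges: [-2.63, 2.63], [-0.92, 2.1], [0.06, 2.66], [-1.3, 4.44], [0, 2.69], [-3.02, 3.02]. Speed limits (rad/s): [2.22, 2.22, 2.79, 3.14, 3.14, 3.14].

INTERFACE

Orientations are given as [roll, pitch, yaw] about the fixed x, y, z axes, in that order (R = Rz(yaw) Ry(pitch) Rx(roll)).
In Python, from rig import r gives the robot as it stands.
- The arm moves only by the tool carry_out, never from a script. Its argument "targets" is a list of rows, each an object with "dp": the shift along the tool's x, y, z in mm, a list of three; "yaw": the turn about the tool's z in degrees. A call has 1 to 12 rows; each row is the pose to reach, as a shift and turn from the pose commanded when the call began, along the tool's axes at that moment; what a row does not reach only later rows make up. A row lasts 1/8 s, in which the tool goes at most 62.5 mm and 10.7 degrees, less where a joint would pass 70% of its speed; a pose out of reach is approached as far as the arm can. A call with a gripper value outside its range is refused whole. "fingers" is the opening, from -1 (shut) to 1 (fully open), so that 0 is half open, set as the call begins (left out, the last holds). The fingers move at their own pace and stop on an object; "grip_force" is the grip in N (left out, the last holds). Time passes only in rows, so rows that repeat a pose let the fingers close. It gives the time, the measured TCP pose, the force, the opening and the grip force at its end, in the units of the state.
- r.sense(): the state, without advancing time (a new reading comes with each control period).
- r.grab_frame(name): name is "side" or "top"; returns the picture (384x512x3 uint8, red, green, blue); there is no depth.
- r.get_calibration(name): a dict with "fx", "fy", "cx", "cy" (pixels), "rvec" (rotation vector, rad) and "tvec" (3), from world to camera coordinates, as OpenCV has them. Camera axes: x right, y down, z forward; pixel columns grow to the right and rows downward; lengths in mm; the calibration is good to about 2 mm. A picture is of the moment at which its call begins. get_calibration takes no time and is no camera call.
- r.sign_off(): hands the job in; it is judged then, once.
The state is a dict: "clock": time; "qpos": joint angles; "qvel": joint speeds; "joint_efforts": joint torques, N m; "eef_pos": TCP position; "tcp_rot": TCP orientation; "contact_force": force on the tool from outside, world axes, zero at the start; "wrist_torque": the same for the moment, N m; "opening": opening from 0.0 (shut) to 1.0 (fully open); "grasp_force": force on a finger pad.
Only numpy, scipy, OpenCV 4.12 (cv2) and the standard library are available. Lean on these libraries where they do the work, as an engineer would, in place of code of your own. Each camera call takes 0.05 s, during which the arm holds its last target. There are 200 camera calls.

TASK

Load the arched wooden blank into the feed magazine: with its foot just above the yellow gate, push the red sprung follower back with the blank, lower it upright between gate and follower, and press it lightly but definitely down onto the black bed. Ease it forward until you feel the gate, so that the follower closes with it and does not snap, then let go. Never force the blank, since wood and track mark easily, and leave the other things on the bench where they are.

Things in the scene. Friction and masses are not known exactly. Their poses are not given: they have to be found in the camera images.
- blank_center (a point): centre (half-way up) of the loose beech blank, an upright plaque with an arched top: 40 mm wide along its x, 28 mm thick along its y, 90 mm tall along its z (flat sides up to 70 mm, then a half-round arch of radius 20 mm); about 75 g; stands upright at the start; a half turn about z makes no difference; goes in the magazine with its width across the track
- blank_foot (a point): centre of the underside of the blank, 45 mm below its centre, same axes
- magazine: fixed feed magazine, grey base plate 96 x 230 x 6 mm, straight track along its y. Origin: on the bench, mid-track, under the nominal place of the gate's inner face; x across, y from gate to follower, z up. Track 42.6 mm wide between aluminium walls (y -12 to 68 mm, tops 28 mm above the bench, top 5 mm flared to about 48 mm; 74 mm over the flanges). Blue spring block 61 mm tall at y 143 to 157
- gate: fixed blue clamp, 62 mm wide, that carries the yellow gate plate (54 mm wide, 10 mm thick, top 28 mm above the bench); origin and axes as the magazine. The plate is slid along y by hand and locked: its inner face lies anywhere from y = -4 to +4 mm, a different place each time and not reported, so it has to be felt (or seen)
- follower (a joint): travel (m) of the red sprung follower: 0 = forward at rest, its face at magazine y = 10 mm; grows as it is pushed back along magazine +y, hard stop at 0.032 (face at y = 42 mm). Spring about 4.5 N at rest, rising 0.18 N per mm. With the blank loaded against the gate it reads 0.014 to 0.022, as the gate is set. Springs forward if let go; face and track polished, friction on the wood about 0.25
- follower_face (a point): middle of the top edge of the follower's front face; the face is 30 mm wide, upright, from 14 to 76 mm above the bench, the follower is 40 mm long behind it at the foot and 12 mm at the top; axes as the magazine; two steel rods run back from it through the blue block
- bed: black rubber-topped bed plate in the floor of the track, 40 (across) x 60 (along the track) x 6 mm, fixed; origin at the centre of its underside, so its top is 6 mm above; it is set by hand at a height that differs from time to time by some mm (top 9 to 12 mm above the bench)
- cup: orange plastic cup, 68 mm across, 85 mm tall, loose, bystander; origin under its centre
- flower: flat five-petal wooden ornament, 68 mm across, 16 mm thick, lying loose, bystander; origin under its centre
- glue: white glue bottle with red cap, 48 mm across, 120 mm tall, loose, bystander; origin under its centre
Not all that is in view belongs to the job. Of the things shaped like the part that bears blank_center, the wooden one is meant.

How it is judged (in metres and radians):
On the way, in this order (a step that is already met when the one before it is completed fails the run):
1. the follower is pushed back at least 17 mm with the blank held above the gate's height or entering the track (value of joint follower above 0.017 m and contact force between blank and magazine above 1.5 N and height (world z) of blank_foot above 0.016 m), for 0.1 s.
2. the blank stands on the bed between gate and follower and is pressed down on it with more than 2 N (contact force between blank and bed above 2 N and value of joint follower above 0.012 m and z of blank_foot in the frame of bed below 0.008 m and angle between blank_center's own z axis and vertical below 0.12 rad), for 0.1 s.
At the end, for the whole second after the job is handed in: the blank stands upright (within 0.06 rad) and square (0.08 rad) in the track, mid-track within 3 mm, its foot within 2 mm of the bed's top, pressed against the gate by the follower (over 1.5 N on each), the follower's face on its back face within 2.5 mm, released and at rest (contact force between blank and gate above 1.5 N and contact force between blank and magazine above 1.5 N and y of blank_foot in the frame of follower_face between -0.0165 and -0.012 m and x of blank_foot in the frame of magazine between -0.003 and 0.003 m and y of blank_foot in the frame of magazine between 0.008 and 0.02 m and z of blank_foot in the frame of bed between 0.004 and 0.008 m and angle between blank_center's own z axis and vertical below 0.06 rad and angle between the x axis of blank_center and the x axis of magazine, either way round below 0.08 rad and value of joint follower between 0.012 and 0.024 m and linear speed of blank below 0.02 m/s); the robot touches nothing.
It fails at once if the blank is forced against the bed, the gate or the rest of the magazine (track, follower) with more than 30 N (contact force between blank and bed above 30 N or contact force between blank and gate above 30 N or contact force between blank and magazine above 30 N).
It fails at once if the follower snaps forward faster than 0.2 m/s (velocity of joint follower below -0.2 m/s).
It fails at once if the cup, the wooden flower or the glue bottle is moved by more than 20 mm (distance of any of cup, flower, glue from where it was at the start of the episode above 0.02 m).
It also fails if it takes over 48 s, if anything falls off the work surface, if the arm or the gripper's body presses on something with over 40 N, if the wrist force passes 120 N, or if a joint passes its speed limit or range.

## Working session

There is one attempt and no reset: what is moved stays moved. The work goes in short steps, Python scripts to look and compute and a tool call to move; the robot and the scene stay as the last step left them, time stands still between calls to the robot, and variables do not carry over. Pictures are saved under pics/ and viewed, at most 10 in all, crops included, and the job is handed in when it is done.

Besides the shell and the picture viewer there is one more tool, called as name([rows], argument=value, ...), one row to a line, values as JSON. carry_out: Moves the arm, as the interface text tells. Its arguments: {"type":"object","properties":{"targets":{"type":"array","items":{"type":"object","properties":{"dp":{"type":"array","items":{"type":"number"}},"yaw":{"type":"number"}}}},"fingers":{"type":"number"},"grip_force":{"type":"number"}},"required":["targets"]}

```bash
mkdir -p pics; cat > h.py <<'E'
import numpy as np, cv2
from rig import r
def cam(n):
    c=r.get_calibration(n);K=np.array([[c['fx'],0,c['cx']],[0,c['fy'],c['cy']],[0,0,1.]])
    return K,np.array(c['rvec'],float),np.array(c['tvec'],float)
def ray(n,uv,z):
    K,rv,t=cam(n);R=cv2.Rodrigues(rv)[0];d=R.T@np.linalg.inv(K)@[*uv,1];o=-R.T@t.ravel()
    return o+d*(z-o[2])/d[2]
def proj(n,P):
    K,rv,t=cam(n);return cv2.projectPoints(np.array(P,float).reshape(-1,1,3),rv,t,K,None)[0].reshape(-1,2)
def snap(n,f,box=None,s=1):
    im=r.grab_frame(n)[:,:,::-1].copy()
    if box: im=im[box[1]:box[3],box[0]:box[2]]
    im=cv2.resize(im,None,fx=s,fy=s,interpolation=cv2.INTER_CUBIC);cv2.imwrite('pics/'+f,im)
E
python3 - <<'E'
from h import *
a=r.grab_frame('side')[:,:,::-1];b=r.grab_frame('top')[:,:,::-1]
cv2.imwrite('pics/s0.png',a);cv2.imwrite('pics/t0.png',b)
for n in('side','top'):
    K,rv,t=cam(n);print(n,K[0,0],(-cv2.Rodrigues(rv)[0].T@t.ravel()).round())
print(r.sense(),r.tip_reach)
E
```

```text
side 419.156462094288 [ 365. -742.  716.]
top 365.49814545179225 [477. -55. 979.]
{'clock': 0.1, 'qpos': array([ 1.15057861e+00,  3.53622572e-01,  1.63405884e+00,  2.82207088e-05,
        1.15519065e+00, -2.38376787e-03]), 'qvel': array([-1.60876395e-05, -3.69207662e-03, -2.92216426e-03,  2.56594804e-03,
        6.16929894e-04,  1.79203151e-03]), 'joint_efforts': array([-6.98013682e-04, -6.06354046e+01, -3.42816567e+01, -8.86234352e-05,
        4.02896869e-03,  2.43492104e-05]), 'eef_pos': array([253.42659471, 570.85889834, 238.6098576 ]), 'tcp_rot': array([-3.14031331e+00, -2.88534642e-05,  2.72374728e+00]), 'contact_force': array([ 0.21625256,  0.03190146, -0.00383109]), 'wrist_torque': array([-0.035316  ,  0.00231279,  0.03543269]), 'grasp_force': 0.0, 'opening': 1.0043620003182834} 8.0
```

View pics/s0.png

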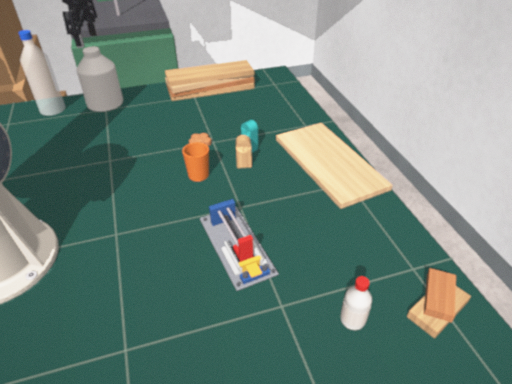

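View pics/t0.png

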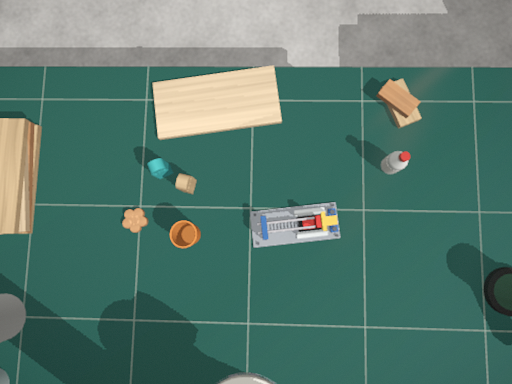

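The side view shows two arched pieces, a wooden one at (244,152) and a teal one at (250,133). In the top view they are at (186,184) and (158,168). The orange cup is at (185,234), the flower at (135,220), the glue at (395,162) and the magazine at (295,225), with its gate at the right end (world −y). I'll take the wooden piece and check it in close crops.

```bash
python3 - <<'E'
from h import *
a=cv2.imread('pics/s0.png');b=cv2.imread('pics/t0.png')
z=lambda i,x,y,w,h,s:cv2.resize(i[y:y+h,x:x+w],None,fx=s,fy=s,interpolation=cv2.INTER_CUBIC)
A=z(b,145,150,65,50,6);B=z(a,220,115,65,50,6)   # blank top, side
C=z(b,245,195,100,60,4);D=z(a,195,195,100,60+37,4)[:240*2]
cv2.imwrite('pics/c1.png',np.hstack([A,B]))
C=z(b,245,198,100,54,8)
cv2.imwrite('pics/c2.png',C)
cv2.imwrite('pics/c3.png',z(a,195,198,90,92,6))
E
```

```text
(no output)
```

View pics/c1.png

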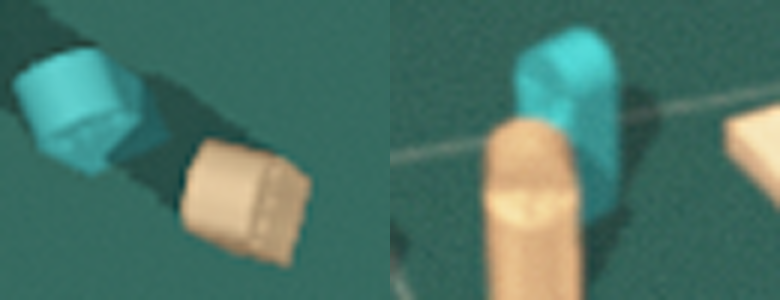

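View pics/c2.png

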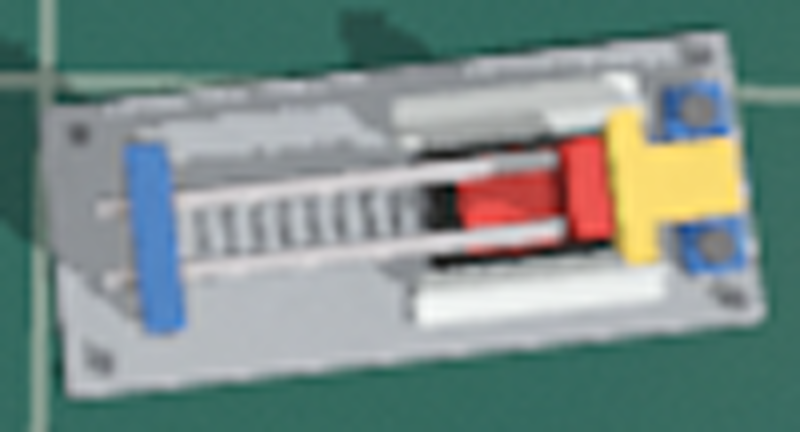

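View pics/c3.png

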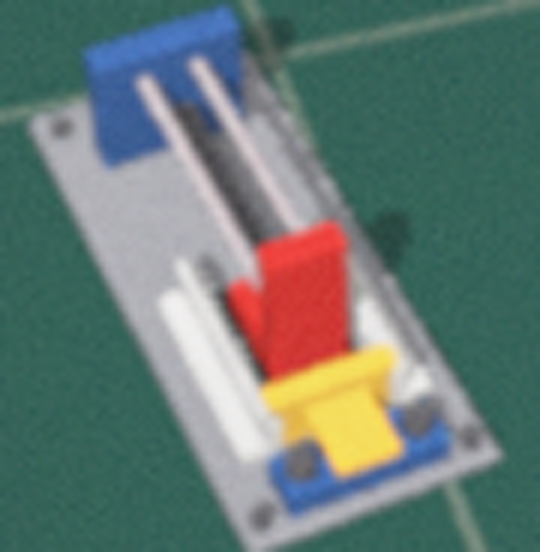

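The wooden arched blank is confirmed and the teal one is the decoy. In c2 the magazine plate corners are at about (42,108), (727,32), (765,318) and (70,397), with the follower's top front edge at (603,138)–(608,235). Next I'll fit both poses.

```bash
cat > fit.py <<'E'
from h import *
from scipy.optimize import minimize,least_squares
def hull(p):
    x,y,w=p[:3];a=np.linspace(0,np.pi,15)
    pr=np.array([[-20,0],[20,0]]+[[20*np.cos(t),70+20*np.sin(t)] for t in a])
    P=np.vstack([np.c_[pr[:,0],0*a[0]+np.full(len(pr),s),pr[:,1]] for s in(-14,14)])
    c,s=np.cos(w),np.sin(w)
    return np.c_[x+c*P[:,0]-s*P[:,1],y+s*P[:,0]+c*P[:,1],P[:,2]]
def sil(n,p,sh):
    q=cv2.convexHull(proj(n,hull(p)).astype(np.float32))
    m=np.zeros((sh[0]*4,sh[1]*4),np.uint8);cv2.fillConvexPoly(m,np.round((q+.5)*4).astype(int),255)
    return cv2.resize(m,(sh[1],sh[0]),interpolation=cv2.INTER_AREA)/255.
E
python3 - <<'E'
from fit import *
M={}
for n,f,bx in(('side','s0',(225,130,262,175)),('top','t0',(165,165,205,200))):
    im=cv2.imread(f'pics/{f}.png').astype(float);m=np.zeros(im.shape[:2])
    x0,y0,x1,y1=bx;s=im[y0:y1,x0:x1];m[y0:y1,x0:x1]=((s[:,:,2]-s[:,:,0])>15);M[n]=m;print(n,m.sum())
g=ray('top',(186,184),50);print(g)
def cost(p,ns=('side','top')):
    return sum(np.abs(sil(n,p,M[n].shape)-M[n]).sum() for n in ns)
best=[]
for w in np.arange(0,np.pi,.2):
    o=minimize(cost,[g[0],g[1],w],method='Nelder-Mead',options=dict(initial_simplex=[[g[0],g[1],w],[g[0]+8,g[1],w],[g[0],g[1]+8,w],[g[0],g[1],w+.3]]))
    best.append((o.fun,*o.x))
best.sort();print(np.round(best[:5],3))
for n in M:
    o=minimize(lambda p:cost(p,(n,)),best[0][1:],method='Nelder-Mead',options=dict(initial_simplex=np.array(best[0][1:])+np.vstack([[0,0,0],np.diag([5,5,.2])])));print(n,o.fun,o.x)
# magazine
un=lambda n,U,V:((U+.5)/8-.5+245,(V+.5)/8-.5+198) if n=='top' else ((U+.5)/6-.5+195,(V+.5)/6-.5+198)
# (cam, px, mag x,y,z ; y None->plate far/near end)
# mag yaw ~0 : x across -> world +x
L=[('top',42,108,48,'B',6),('top',727,32,48,'A',6),('top',765,318,-48,'A',6),('top',70,397,-48,'B',6),
('top',605,138,15,10,76),('top',610,237,-15,10,76),('top',126,145,31,157,61),('top',145,333,-31,157,61),('top',168,143,31,143,61),('top',185,330,-31,143,61),
('side',30,122,-48,'B',6),('side',500,455,48,'A',6),('side',255,552,-48,'A',6),('side',268,258,-15,10,76),('side',348,240,15,10,76)]
def res(p,ns=('side','top')):
    c,s=np.cos(p[2]),np.sin(p[2]);o=[]
    for n,U,V,X,Y,Z in L:
        if n not in ns: continue
        Y={'A':p[3],'B':p[3]+230}.get(Y,Y)
        o+=list(proj(n,[p[0]+c*X-s*Y,p[1]+s*X+c*Y,Z])[0]-un(n,U,V))
    return np.array(o)
g=ray('top',un('top',607,188),76);print(g)
for ns in(('side','top'),('top',),('side',)):
    o=least_squares(res,[g[0],g[1],0,-50],args=(ns,),loss='soft_l1');print(ns,o.x.round(3));print(res(o.x,ns).reshape(-1,2).round(1).tolist())
E
```

```text
side 503.0
top 329.0
[603.27204017 164.04576858  50.        ]Traceback (most recent call last):
  File "<stdin>", line 11, in <module>
    res = _minimize_neldermead(fun, x0, args, callback, bounds=bounds,
                               **options)
    fxr = func(xr)
    fx = function(np.copy(x), *(wrapper_args + args))
  File "<stdin>", line 8, in cost
  File "<stdin>", line 8, in <genexpr>
  File "fit.py", line 10, in sil
    q=cv2.convexHull(proj(n,hull(p)).astype(np.float32))
                     ~~~~^^^^^^^^^^^
  File "h.py", line 10, in proj
    K,rv,t=cam(n);return cv2.projectPoints(np.array(P,float).reshape(-1,1,3),rv,t,K,None)[0].reshape(-1,2)
           ~~~^^^
  File "h.py", line 4, in cam
    c=r.get_calibration(n);K=np.array([[c['fx'],0,c['cx']],[0,c['fy'],c['cy']],[0,0,1.]])
ValueError: time passes only in moves, steps and waits
```

```bash
sed -i 's/^def cam/import functools\n@functools.cache\ndef cam/' h.py
cat > all.py <<'E'
from fit import *
M={}
for n,f,bx in(('side','s0',(225,130,262,175)),('top','t0',(165,165,205,200))):
    im=cv2.imread(f'pics/{f}.png').astype(float);m=np.zeros(im.shape[:2])
    x0,y0,x1,y1=bx;s=im[y0:y1,x0:x1];m[y0:y1,x0:x1]=((s[:,:,2]-s[:,:,0])>15);M[n]=m
g=[603,164]
def cost(p,ns=('side','top')):
    return sum(np.abs(sil(n,p,M[n].shape)-M[n]).sum() for n in ns)
best=[]
for w in np.arange(0,np.pi,.3):
    o=minimize(cost,[g[0],g[1],w],method='Nelder-Mead',options=dict(initial_simplex=[[g[0],g[1],w],[g[0]+8,g[1],w],[g[0],g[1]+8,w],[g[0],g[1],w+.3]]))
    best.append((o.fun,*o.x))
best.sort();print(np.round(best[:5],3))
for n in M:
    o=minimize(lambda p:cost(p,(n,)),best[0][1:],method='Nelder-Mead',options=dict(initial_simplex=np.array(best[0][1:])+np.vstack([[0,0,0],np.diag([5,5,.2])])));print(n,o.fun,o.x)
un=lambda n,U,V:((U+.5)/8-.5+245,(V+.5)/8-.5+198) if n=='top' else ((U+.5)/6-.5+195,(V+.5)/6-.5+198)
L=[('top',42,108,48,'B',6),('top',727,32,48,'A',6),('top',765,318,-48,'A',6),('top',70,397,-48,'B',6),
('top',605,138,15,10,76),('top',610,237,-15,10,76),('top',126,145,31,157,61),('top',145,333,-31,157,61),('top',168,143,31,143,61),('top',185,330,-31,143,61),
('side',30,122,-48,'B',6),('side',500,455,48,'A',6),('side',255,552,-48,'A',6),('side',268,258,-15,10,76),('side',348,240,15,10,76)]
def res(p,ns=('side','top')):
    c,s=np.cos(p[2]),np.sin(p[2]);o=[]
    for n,U,V,X,Y,Z in L:
        if n not in ns: continue
        Y={'A':p[3],'B':p[3]+230}.get(Y,Y)
        o+=list(proj(n,[p[0]+c*X-s*Y,p[1]+s*X+c*Y,Z])[0]-un(n,U,V))
    return np.array(o)
g=ray('top',un('top',607,188),76);print(g)
for ns in(('side','top'),('top',),('side',)):
    o=least_squares(res,[g[0],g[1],0,-50],args=(ns,),loss='soft_l1');print(ns,o.x.round(3));print(res(o.x,ns).reshape(-1,2).round(1).tolist())
E
python3 all.py
```

```text
[[ 5.16120e+01  6.06741e+02  1.66624e+02  2.99000e+00]
 [ 5.17250e+01  6.06637e+02  1.66874e+02 -1.65000e-01]
 [ 5.18550e+01  6.06789e+02  1.66513e+02  2.95100e+00]
 [ 5.19800e+01  6.06532e+02  1.66589e+02  2.97300e+00]
 [ 5.30390e+01  6.06779e+02  1.66445e+02 -1.49000e-01]]
side 27.45098039215686 [606.27553056 165.45631507   2.99743834]
top 19.341176470588234 [606.39396562 166.92532966   2.89097465]
[ 513.26599801 -178.1549028    76.        ]
('side', 'top') [ 5.15903e+02 -1.88025e+02  1.32000e-01 -4.60390e+01]
[[-0.4, -0.1], [0.0, -0.4], [0.3, 0.1], [0.1, -0.1], [-0.6, -0.4], [0.4, -0.6], [-0.7, -0.6], [-0.3, 0.6], [-0.4, -1.0], [0.3, 0.3], [-0.6, -0.2], [0.4, 0.1], [-0.9, 0.3], [-0.2, 2.1], [-0.1, 0.4]]
('top',) [ 5.15093e+02 -1.88613e+02  1.28000e-01 -4.54700e+01]
[[-0.3, -0.0], [0.1, -0.0], [0.2, 0.5], [-0.0, 0.0], [-0.3, -0.1], [0.6, -0.2], [-0.5, -0.5], [-0.1, 0.7], [-0.2, -0.9], [0.5, 0.5]]
('side',) [ 5.16757e+02 -1.85151e+02  1.32000e-01 -4.88780e+01]
[[-0.1, -0.4], [0.9, -0.0], [-0.4, 0.1], [-0.1, 1.0], [-0.1, -0.7]]
```

Magazine origin is about (515.7, −188) with yaw 0.13, and the blank is at about (606.5, 166.7) with yaw −0.19. I'll grip it across its width. Next I'll compute the first move and where the gate edge sits.

```bash
cat >> h.py <<'E'
from scipy.spatial.transform import Rotation as Ro
def go(x,y,z,yaw=None):
    s=r.sense();R=Ro.from_euler('xyz',s['tcp_rot']);d=R.inv().apply(np.array([x,y,z])-s['eef_pos'])
    w=s['tcp_rot'][2]; dy=0 if yaw is None else -np.degrees((yaw-w+np.pi)%(2*np.pi)-np.pi)
    print('dp',d.round(2),'yaw',round(dy,2),'| at',s['eef_pos'].round(2),s['tcp_rot'].round(4),'F',s['contact_force'].round(2),'T',s['wrist_torque'].round(2),'t',round(s['clock'],2),'op',round(s['opening'],3),'gf',round(s['grasp_force'],1))
O=np.array([515.7,-188.,0]);W=.131
def mag(X,Y,Z): c,s=np.cos(W),np.sin(W);return O+[c*X-s*Y,s*X+c*Y,Z]
def tomag(p): c,s=np.cos(W),np.sin(W);d=np.array(p)-O;return np.array([c*d[0]+s*d[1],-s*d[0]+c*d[1],d[2]])
E
python3 - <<'E'
from h import *
un=lambda U,V:((U+.5)/8-.5+245,(V+.5)/8-.5+198)
for uv in[(609,115),(628,258),(640,112),(660,258)]: print(tomag(ray('top',un(*uv),28)).round(1))
us=lambda U,V:((U+.5)/6-.5+195,(V+.5)/6-.5+198)
for uv in[(265,385),(390,348),(268,410),(396,368)]: print('side',tomag(ray('side',us(*uv),28)).round(1))
print(tomag(ray('top',(245+608/8,198+188/8),76)))
go(606.5,166.7,200,np.pi/2-.19)
E
```

```text
[23.2 -0.4 28. ]
[-23.1  -0.4  28. ]
[ 23.1 -10.4  28. ]
[-24.2 -10.6  28. ]
side [-20.9   1.6  28. ]
side [25.6 -2.  28. ]
side [-24.3  -9.   28. ]
side [ 23.6 -11.1  28. ]
[-2.34056193  8.85575541 76.        ]
dp [-486.7  -226.06   38.89] yaw 76.95 | at [253.43 570.86 238.61] [-3.1403 -0.      2.7237] F [ 0.22  0.03 -0.  ] T [-0.04  0.    0.04] t 0.1 op 1.004 gf 0.0
```

carry_out([
  {"dp": [-487,-226,39],"yaw": 77},
  {"dp": [-487,-226,39],"yaw": 77},
  {"dp": [-487,-226,39],"yaw": 77},
  {"dp": [-487,-226,39],"yaw": 77},
  {"dp": [-487,-226,39],"yaw": 77},
  {"dp": [-487,-226,39],"yaw": 77},
  {"dp": [-487,-226,39],"yaw": 77},
  {"dp": [-487,-226,39],"yaw": 77},
  {"dp": [-487,-226,39],"yaw": 77},
  {"dp": [-487,-226,39],"yaw": 77},
  {"dp": [-487,-226,39],"yaw": 77},
  {"dp": [-487,-226,39],"yaw": 77},
], fingers=0.5, grip_force=40)

```text
clock: 1.6
eef_pos: [606.2, 168.1, 200.3]
tcp_rot: [-3.141, -0.0, 1.381]
contact_force: [-0.3, 0.1, -0.2]
opening: 0.747
grasp_force: 0.0
```

```bash
python3 - <<'E'
from h import *
go(606.5,166.7,120,np.pi/2-.19)
a=r.grab_frame('side')[100:200,190:300,::-1];b=r.grab_frame('top')[130:230,130:240,::-1]
cv2.imwrite('pics/g1.png',cv2.resize(np.hstack([a,b]),None,fx=3.6,fy=3.6,interpolation=cv2.INTER_CUBIC))
print(proj('side',[r.sense()['eef_pos']]),proj('top',[r.sense()['eef_pos']]))
E
```

```text
dp [-1.35  0.61 80.27] yaw 0.03 | at [606.19 168.13 200.27] [-3.1411 -0.      1.3812] F [-0.3   0.07 -0.21] T [ 0.05 -0.02 -0.02] t 1.6 op 0.747 gf 0.0
[[241.09259863 100.02148404]] [[168.47928213 173.02657409]]
```

View pics/g1.png

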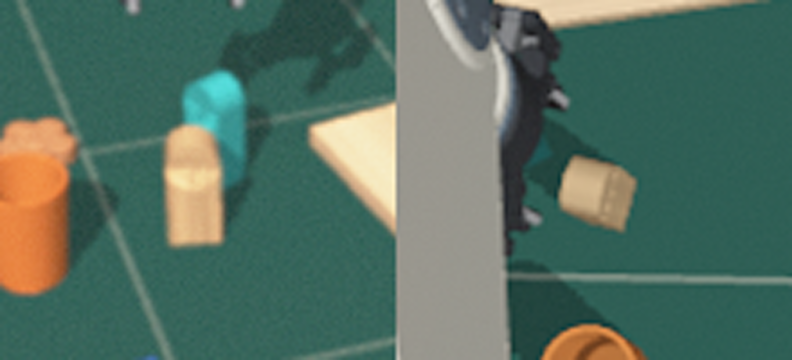

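The fingertips at about (132,5) and (237,0) straddle the blank at (195,185). The top view agrees. I'll check that the teal block is clear of the finger.

```bash
python3 - <<'E'
from h import *
im=cv2.imread('pics/t0.png').astype(int);hs=(im[:,:,1]-im[:,:,2]>70)&(im[:,:,0]-im[:,:,2]>70)
v,u=np.nonzero(hs[150:190,140:180]);u+=140;v+=150;print(len(u),u.min(),u.max(),v.min(),v.max())
for p in((u.max(),v[u==u.max()].mean()),(u[v==v.max()].mean(),v.max()),(u.mean(),v.mean())):print(p,ray('top',p,0),ray('top',p,50),ray('top',p,70))
go(606.5,166.5,41)
E
```

```text
300 148 168 158 178
(np.int64(168), np.float64(169.0)) [650.81209901 227.3995604    0.        ] [641.94634137 212.98635913  50.        ] [638.40003832 207.22107862  70.        ]
(np.float64(160.0), np.int64(178)) [625.51867251 248.31601076   0.        ] [617.94439368 232.83481847  50.        ] [614.91468215 226.64234156  70.        ]
(np.float64(157.79666666666665), np.float64(167.31)) [655.12516243 255.95612419   0.        ] [646.03918038 240.08482878  50.        ] [642.40478756 233.73631062  70.        ]
dp [ -1.59   0.42 159.46] yaw 0 | at [606.39 168.13 200.46] [-3.1416e+00 -1.0000e-04  1.3814e+00] F [-0.63 -0.71  0.36] T [ 0.04 -0.01  0.02] t 1.7 op 0.751 gf 0.0
```

Clear by more than 25 mm. Going down to close.

carry_out([
  {"dp": [-1.5,0.5,50],"yaw": 0},
  {"dp": [-1.5,0.5,90],"yaw": 0},
  {"dp": [-1.5,0.5,125],"yaw": 0},
  {"dp": [-1.5,0.5,150],"yaw": 0},
  {"dp": [-1.5,0.5,159],"yaw": 0},
  {"dp": [-1.5,0.5,159],"yaw": 0},
  {"dp": [-1.5,0.5,159],"yaw": 0},
])

```text
clock: 2.58
eef_pos: [608.0, 165.9, 42.5]
tcp_rot: [3.14, -0.001, 1.38]
contact_force: [0.1, -0.3, -0.6]
opening: 0.751
grasp_force: 0.0
```

carry_out([
  {"dp": [0,0,0],"yaw": 0},
  {"dp": [0,0,0],"yaw": 0},
  {"dp": [0,0,0],"yaw": 0},
  {"dp": [0,0,0],"yaw": 0},
  {"dp": [0,0,0],"yaw": 0},
  {"dp": [0,0,0],"yaw": 0},
], fingers=-1, grip_force=40)

```text
clock: 3.32
eef_pos: [607.9, 165.7, 42.4]
tcp_rot: [3.14, -0.001, 1.38]
contact_force: [-1.2, 0.4, 6.9]
opening: 0.464
grasp_force: 40.3
```

```bash
python3 - <<'E'
from h import *
go(606.5,166.5,120)
E
```

```text
dp [  0.59  -1.44 -77.56] yaw 0 | at [607.92 165.69  42.44] [ 3.1401e+00 -8.0000e-04  1.3798e+00] F [-1.21  0.4   6.94] T [0.02 0.16 0.04] t 3.33 op 0.464 gf 40.3
```

carry_out([
  {"dp": [0,0,-15],"yaw": 0},
  {"dp": [0,0,-50],"yaw": 0},
  {"dp": [0,0,-100],"yaw": 0},
  {"dp": [0,0,-108],"yaw": 0},
  {"dp": [0,0,-108],"yaw": 0},
])

```text
clock: 3.95
eef_pos: [607.5, 165.5, 150.3]
tcp_rot: [3.14, -0.001, 1.38]
contact_force: [0.4, -0.1, -0.0]
opening: 0.464
grasp_force: 40.0
```

```bash
python3 - <<'E'
from h import *
p=mag(0,-45,150);go(*p,np.pi/2+W)
E
```

```text
dp [-4.0722e+02 -8.7700e+00  2.0000e-02] yaw -18.45 | at [607.48 165.54 150.32] [ 3.1401e+00 -7.0000e-04  1.3798e+00] F [ 0.37 -0.13 -0.02] T [ 0.01 -0.02 -0.01] t 3.95 op 0.464 gf 40.0
```

carry_out([
  {"dp": [-40,-1,0],"yaw": -2},
  {"dp": [-90,-2,0],"yaw": -6},
  {"dp": [-140,-3,0],"yaw": -10},
  {"dp": [-190,-4,0],"yaw": -14},
  {"dp": [-240,-5,0],"yaw": -18},
  {"dp": [-290,-6,0],"yaw": -18.4},
  {"dp": [-340,-7,0],"yaw": -18.4},
  {"dp": [-380,-8,0],"yaw": -18.4},
  {"dp": [-400,-9,0],"yaw": -18.4},
  {"dp": [-407,-9,0],"yaw": -18.4},
  {"dp": [-407,-9,0],"yaw": -18.4},
  {"dp": [-407,-9,0],"yaw": -18.4},
])

```text
clock: 5.45
eef_pos: [521.4, -231.3, 149.1]
tcp_rot: [-3.141, -0.0, 1.702]
contact_force: [-0.0, -0.5, -0.7]
opening: 0.463
grasp_force: 40.0
```

```bash
python3 - <<'E'
from h import *
p=mag(0,-45,75);go(*p,np.pi/2+W)
print(tomag(r.sense()['eef_pos']))
E
```

```text
dp [-1.360e+00  3.000e-02  7.415e+01] yaw 0.02 | at [ 521.39 -231.29  149.15] [-3.1414e+00 -4.0000e-04  1.7021e+00] F [-0.04 -0.54 -0.66] T [-0.01  0.01 -0.01] t 5.45 op 0.463 gf 40.0
[-1.58275881e-02 -4.36654459e+01  1.49145562e+02]
```

carry_out([
  {"dp": [-1,0,20],"yaw": 0},
  {"dp": [-1,0,45],"yaw": 0},
  {"dp": [-1,0,64],"yaw": 0},
  {"dp": [-1,0,70],"yaw": 0},
  {"dp": [8,0,72],"yaw": 0},
  {"dp": [16,0,72],"yaw": 0},
  {"dp": [18,0,72],"yaw": 0},
  {"dp": [18,0,72],"yaw": 0},
])

```text
clock: 6.45
eef_pos: [519.1, -214.4, 77.8]
tcp_rot: [3.141, 0.0, 1.702]
contact_force: [0.2, -0.2, -1.4]
opening: 0.468
grasp_force: 40.0
```

```bash
python3 - <<'E'
from fit import *
from h import mag,tomag
s=r.sense();print(s['eef_pos'],tomag(s['eef_pos']),s['contact_force'])
a=r.grab_frame('side')[:,:,::-1].copy();b=r.grab_frame('top')[:,:,::-1].copy()
cv2.imwrite('pics/s2.png',a);cv2.imwrite('pics/t2.png',b)
z=lambda i,x,y,w,h,k:cv2.resize(i[y:y+h,x:x+w],None,fx=k,fy=k,interpolation=cv2.INTER_CUBIC)
cv2.imwrite('pics/g2.png',np.hstack([z(a,215,180,70,100,5.7),z(b,285,180,70,100,5.7)]))
E
```

```text
[ 519.11643661 -214.38032271   77.82382518] [-5.87827530e-02 -2.66005641e+01  7.78238252e+01] [ 0.17375435 -0.17613742 -1.35614634]
```

View pics/g2.png

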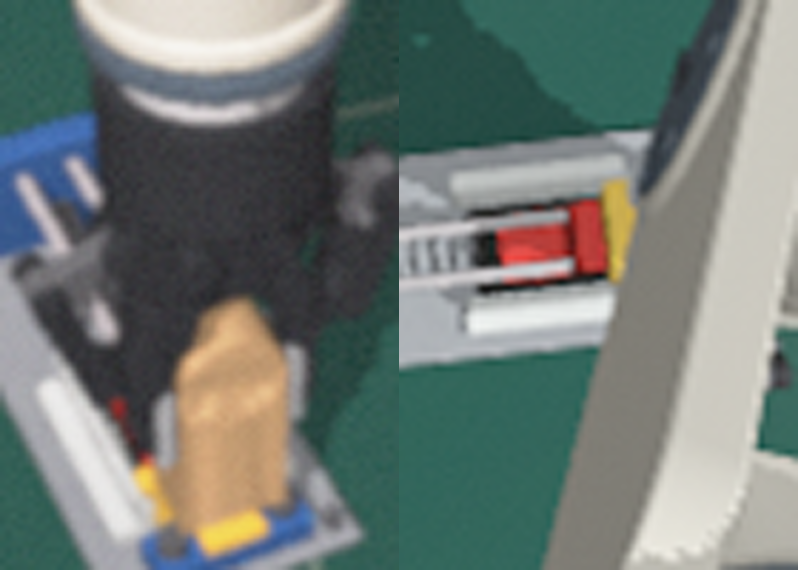

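The side view shows the blank upright in the jaws above the gate clamp, with its foot near (230,510), in front of the follower. Now approach the follower until I feel it.

carry_out([
  {"dp": [6,1,2],"yaw": 0},
  {"dp": [12,1,3],"yaw": 0},
  {"dp": [17,1,3],"yaw": 0},
  {"dp": [20,1,3],"yaw": 0},
  {"dp": [20,1,3],"yaw": 0},
])

```text
clock: 7.18
eef_pos: [517.2, -194.3, 74.3]
tcp_rot: [-3.142, 0.0, 1.701]
contact_force: [-1.0, -0.2, -0.1]
opening: 0.463
grasp_force: 40.0
```

carry_out([
  {"dp": [1,0,0],"yaw": 0},
  {"dp": [2,0,0],"yaw": 0},
  {"dp": [2,0,0],"yaw": 0},
])

```text
clock: 7.55
eef_pos: [517.1, -192.9, 74.4]
tcp_rot: [3.141, 0.001, 1.701]
contact_force: [0.1, -3.2, -0.8]
opening: 0.463
grasp_force: 40.0
```

carry_out([
  {"dp": [1,0,0],"yaw": 0},
  {"dp": [2,0,0],"yaw": 0},
  {"dp": [2,0,0],"yaw": 0},
])

```text
clock: 7.92
eef_pos: [516.8, -191.0, 74.4]
tcp_rot: [3.141, 0.001, 1.701]
contact_force: [-0.8, -4.7, 0.1]
opening: 0.463
grasp_force: 39.9
```

carry_out([
  {"dp": [1,0,0],"yaw": 0},
  {"dp": [2,0,0],"yaw": 0},
  {"dp": [2,0,0],"yaw": 0},
])

```text
clock: 8.3
eef_pos: [516.6, -189.0, 74.4]
tcp_rot: [3.141, 0.001, 1.701]
contact_force: [-0.5, -5.3, -0.5]
opening: 0.464
grasp_force: 39.9
```

```bash
python3 - <<'E'
from h import *
p=mag(1,22,75);go(*p,np.pi/2+W)
print(tomag(r.sense()['eef_pos']))
E
```

```text
dp [23.1   0.27 -0.65] yaw -0.03 | at [ 516.56 -188.99   74.36] [3.1414e+00 6.0000e-04 1.7012e+00] F [-0.47 -5.34 -0.54] T [-0.92  0.07  0.02] t 8.3 op 0.464 gf 39.9
[ 0.72022814 -1.09596189 74.36332551]
```

Follower contact was felt at world y ≈ −193, within 1 mm of the estimate. Pushing 22 mm more.

carry_out([
  {"dp": [3,0,0],"yaw": 0},
  {"dp": [6,0,0],"yaw": 0},
  {"dp": [9,0,0],"yaw": 0},
  {"dp": [12,0,0],"yaw": 0},
  {"dp": [15,0,0],"yaw": 0},
  {"dp": [18,0,0],"yaw": 0},
  {"dp": [21,0,0],"yaw": 0},
  {"dp": [22,0,0],"yaw": 0},
  {"dp": [22,0,0],"yaw": 0},
  {"dp": [22,0,0],"yaw": 0},
])

```text
clock: 9.55
eef_pos: [513.8, -167.8, 74.4]
tcp_rot: [3.141, 0.002, 1.702]
contact_force: [-1.4, -8.4, -0.7]
opening: 0.464
grasp_force: 40.0
```

```bash
python3 - <<'E'
from h import *
p=mag(1,22,75);go(*p,np.pi/2+W)
print(tomag(r.sense()['eef_pos']))
a=r.grab_frame('side')[:,:,::-1].copy()
cv2.imwrite('pics/g3.png',cv2.resize(a[190:290,205:290],None,fx=6,fy=6,interpolation=cv2.INTER_CUBIC))
E
```

```text
dp [ 1.7   0.26 -0.58] yaw -0.01 | at [ 513.78 -167.78   74.43] [3.1412e+00 1.6000e-03 1.7016e+00] F [-1.36 -8.43 -0.66] T [-1.48  0.16  0.11] t 9.55 op 0.464 gf 40.0
[ 0.73612125 20.29990101 74.42752495]
```

View pics/g3.png

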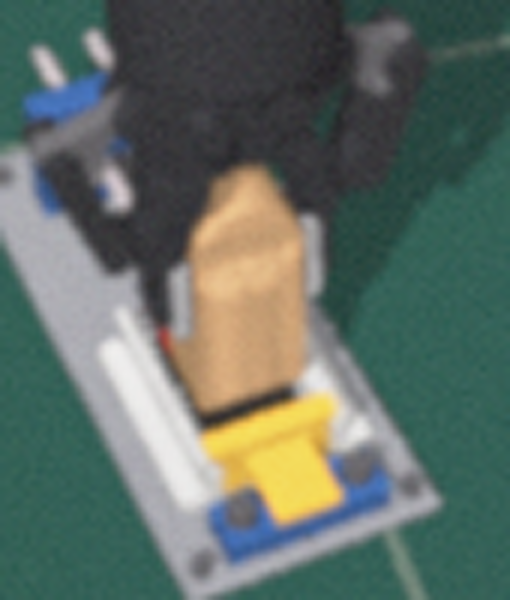

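The blank is now between the gate (yellow edge about (268,412)) and the follower, with its foot at (200–305, ~398). It looks about 1–2 mm left of mid-track, so I'll shift +1 mm and lower into the flare while feeling.

carry_out([
  {"dp": [0.5,1,1],"yaw": 0},
  {"dp": [0.5,1,2],"yaw": 0},
  {"dp": [0.5,1,3],"yaw": 0},
  {"dp": [0.5,1,4],"yaw": 0},
  {"dp": [0.5,1,5],"yaw": 0},
  {"dp": [0.5,1,6],"yaw": 0},
  {"dp": [0.5,1,6],"yaw": 0},
])

```text
clock: 10.48
eef_pos: [515.8, -167.4, 68.9]
tcp_rot: [3.139, 0.002, 1.701]
contact_force: [1.3, -9.4, 1.8]
opening: 0.466
grasp_force: 40.3
```

carry_out([
  {"dp": [0,0,1],"yaw": 0},
  {"dp": [0,0,2],"yaw": 0},
  {"dp": [0,0,2],"yaw": 0},
])

```text
clock: 10.85
eef_pos: [515.9, -167.4, 67.0]
tcp_rot: [3.139, 0.002, 1.701]
contact_force: [1.4, -8.5, 1.0]
opening: 0.465
grasp_force: 40.3
```

```bash
python3 - <<'E'
from h import *
go(*mag(1,22,75),np.pi/2+W)
s=r.sense();print(tomag(s['eef_pos']),tomag(s['contact_force']+O))
E
```

```text
dp [ 1.62 -1.83 -8.01] yaw -0.02 | at [ 515.87 -167.44   67.  ] [3.1390e+00 2.4000e-03 1.7015e+00] F [ 1.41 -8.49  1.  ] T [-1.45 -0.17  0.19] t 10.85 op 0.465 gf 40.3
[ 2.85205246 20.36478142 66.99949154] [ 0.29263825 -8.60661891  1.00456252]
```

Inside the flare with almost no side force. I'll probe sideways to find the walls.

carry_out([
  {"dp": [0,0.5,0],"yaw": 0},
  {"dp": [0,1,0],"yaw": 0},
  {"dp": [0,1,0],"yaw": 0},
])

```text
clock: 11.22
eef_pos: [516.0, -167.2, 66.8]
tcp_rot: [3.141, 0.002, 1.702]
contact_force: [-1.0, -9.5, 2.5]
opening: 0.466
grasp_force: 40.1
```

```bash
python3 - <<'E'
from h import *
s=r.sense();print(tomag(s['eef_pos']),tomag(s['contact_force']+O),s['wrist_torque'])
E
```

```text
[ 3.05728086 20.54621226 66.78790413] [-2.20187478 -9.28571165  2.4937983 ] [-1.5523946   0.20428405  0.17084448]
```

carry_out([
  {"dp": [0,-0.5,0],"yaw": 0},
  {"dp": [0,-1,0],"yaw": 0},
  {"dp": [0,-1.5,0],"yaw": 0},
  {"dp": [0,-2,0],"yaw": 0},
  {"dp": [0,-2,0],"yaw": 0},
])

```text
clock: 11.85
eef_pos: [515.6, -167.6, 67.0]
tcp_rot: [3.138, 0.003, 1.701]
contact_force: [4.1, -8.9, -1.0]
opening: 0.464
grasp_force: 40.3
```

```bash
python3 - <<'E'
from h import *
s=r.sense();print(tomag(s['eef_pos']),tomag(s['contact_force']+O),s['wrist_torque'])
E
```

```text
[ 2.5372532  20.27166012 67.01282033] [ 2.86781039 -9.39233572 -1.04486243] [-1.42336913 -0.65697709  0.08687021]
```

carry_out([
  {"dp": [0,-0.5,0],"yaw": 0},
  {"dp": [0,-1,0],"yaw": 0},
  {"dp": [0,-1,0],"yaw": 0},
])

```text
clock: 12.22
eef_pos: [514.6, -167.7, 67.1]
tcp_rot: [3.138, 0.003, 1.701]
contact_force: [3.7, -8.8, -1.1]
opening: 0.47
grasp_force: 40.3
```

```bash
python3 - <<'E'
from h import *
s=r.sense();print(tomag(s['eef_pos']),tomag(s['contact_force']+O),s['wrist_torque'])
E
```

```text
[ 1.56996275 20.25993524 67.05614654] [ 2.52594737 -9.18355578 -1.05341021] [-1.41859679 -0.66668413  0.09439762]
```

carry_out([
  {"dp": [0,0.5,0],"yaw": 0},
  {"dp": [0,1,0],"yaw": 0},
  {"dp": [0,1.5,0],"yaw": 0},
  {"dp": [0,2,0],"yaw": 0},
  {"dp": [0,2.5,0],"yaw": 0},
  {"dp": [0,3,0],"yaw": 0},
  {"dp": [0,3,0],"yaw": 0},
])

```text
clock: 13.1
eef_pos: [515.4, -167.1, 66.5]
tcp_rot: [-3.141, 0.002, 1.702]
contact_force: [-2.6, -9.1, 1.5]
opening: 0.465
grasp_force: 40.3
```

```bash
python3 - <<'E'
from h import *
s=r.sense();print(tomag(s['eef_pos']),tomag(s['contact_force']+O),s['wrist_torque'])
E
```

```text
[ 2.4786031  20.73382788 66.54417642] [-3.71721916 -8.66006153  1.54242044] [-1.64688477  0.4343786   0.22365861]
```

carry_out([
  {"dp": [0,-0.5,0],"yaw": 0},
  {"dp": [0,-1,1],"yaw": 0},
  {"dp": [0,-1,2],"yaw": 0},
  {"dp": [0,-1,3],"yaw": 0},
  {"dp": [0,-1,3],"yaw": 0},
])

```text
clock: 13.72
eef_pos: [515.4, -167.3, 63.9]
tcp_rot: [3.14, 0.002, 1.702]
contact_force: [-0.6, -8.7, 1.6]
opening: 0.465
grasp_force: 40.6
```

```bash
python3 - <<'E'
from h import *
s=r.sense();print(tomag(s['eef_pos']),tomag(s['contact_force']+O),s['wrist_torque'])
E
```

```text
[ 2.40017733 20.53532422 63.86983379] [-1.77304121 -8.58259942  1.56126045] [-1.48322457  0.06732771  0.12431474]
```

The foot is in the straight track with little force. Continue down.

carry_out([
  {"dp": [0,0,1],"yaw": 0},
  {"dp": [0,0,2],"yaw": 0},
  {"dp": [0,0,3],"yaw": 0},
  {"dp": [0,0,4],"yaw": 0},
  {"dp": [0,0,4],"yaw": 0},
])

```text
clock: 14.35
eef_pos: [515.4, -167.4, 59.8]
tcp_rot: [3.14, 0.002, 1.702]
contact_force: [1.0, -9.7, 1.8]
opening: 0.464
grasp_force: 40.6
```

carry_out([
  {"dp": [0,0,1],"yaw": 0},
  {"dp": [0,0,2],"yaw": 0},
  {"dp": [0,0,3],"yaw": 0},
  {"dp": [0,0,4],"yaw": 0},
  {"dp": [0,0,4],"yaw": 0},
])

```text
clock: 14.98
eef_pos: [515.4, -167.4, 55.9]
tcp_rot: [3.14, 0.002, 1.702]
contact_force: [-0.8, -9.1, 2.3]
opening: 0.466
grasp_force: 40.5
```

```bash
python3 - <<'E'
from h import *
s=r.sense();print(tomag(s['eef_pos']),tomag(s['contact_force']+O),s['wrist_torque'])
E
```

```text
[ 2.36094539 20.48809408 55.86137719] [-1.99426121 -8.95194729  2.33102595] [-1.54795332  0.08752232  0.12152131]
```

carry_out([
  {"dp": [0,0,0.7],"yaw": 0},
  {"dp": [0,0,1.3],"yaw": 0},
  {"dp": [0,0,1.3],"yaw": 0},
])

```text
clock: 15.35
eef_pos: [515.3, -167.4, 54.6]
tcp_rot: [3.14, 0.002, 1.702]
contact_force: [-1.2, -8.9, 3.0]
opening: 0.467
grasp_force: 40.5
```

carry_out([
  {"dp": [0,0,0.5],"yaw": 0},
  {"dp": [0,0,1],"yaw": 0},
  {"dp": [0,0,1],"yaw": 0},
])

```text
clock: 15.72
eef_pos: [515.4, -167.4, 53.9]
tcp_rot: [3.14, 0.002, 1.702]
contact_force: [-1.3, -9.7, 6.1]
opening: 0.463
grasp_force: 40.9
```

carry_out([
  {"dp": [0,0,0.5],"yaw": 0},
  {"dp": [0,0,1],"yaw": 0},
  {"dp": [0,0,1],"yaw": 0},
])

```text
clock: 16.1
eef_pos: [515.4, -167.5, 53.8]
tcp_rot: [3.14, 0.002, 1.702]
contact_force: [-4.3, -9.6, 19.3]
opening: 0.467
grasp_force: 42.1
```

Bed felt, with about 17 N of press, so step 2 is met. Ease off the press, then go forward towards the gate.

carry_out([
  {"dp": [0,0,-0.5],"yaw": 0},
  {"dp": [0,0,-1],"yaw": 0},
  {"dp": [0,0,-1],"yaw": 0},
])

```text
clock: 16.48
eef_pos: [515.4, -167.4, 53.9]
tcp_rot: [3.14, 0.002, 1.702]
contact_force: [-0.7, -9.4, 6.5]
opening: 0.467
grasp_force: 40.7
```

carry_out([
  {"dp": [-0.5,0,0],"yaw": 0},
  {"dp": [-1,0,0],"yaw": 0},
  {"dp": [-1.5,0,0],"yaw": 0},
  {"dp": [-2,0,0],"yaw": 0},
  {"dp": [-2.5,0,0],"yaw": 0},
  {"dp": [-3,0,0],"yaw": 0},
  {"dp": [-3,0,0],"yaw": 0},
])

```text
clock: 17.35
eef_pos: [515.6, -169.6, 53.9]
tcp_rot: [3.14, 0.001, 1.701]
contact_force: [-2.2, -4.9, 7.9]
opening: 0.467
grasp_force: 40.8
```

```bash
python3 - <<'E'
from h import *
s=r.sense();print(tomag(s['eef_pos']),tomag(s['contact_force']+O),s['wrist_torque'])
E
```

```text
[ 2.34907465 18.25627742 53.8538553 ] [-2.80453265 -4.53057091  7.87469705] [-0.50950568  0.1807438   0.18604663]
```

carry_out([
  {"dp": [-0.5,-0.3,-0.2],"yaw": 0},
  {"dp": [-1,-0.5,-0.2],"yaw": 0},
  {"dp": [-1.5,-0.5,-0.2],"yaw": 0},
  {"dp": [-2,-0.5,-0.2],"yaw": 0},
  {"dp": [-2.5,-0.5,-0.2],"yaw": 0},
  {"dp": [-3,-0.5,-0.2],"yaw": 0},
  {"dp": [-3,-0.5,-0.2],"yaw": 0},
])

```text
clock: 18.23
eef_pos: [516.1, -173.0, 53.9]
tcp_rot: [3.139, 0.002, 1.701]
contact_force: [1.1, -6.0, 2.9]
opening: 0.46
grasp_force: 40.6
```

carry_out([
  {"dp": [-0.5,0,0],"yaw": 0},
  {"dp": [-1,0,0],"yaw": 0},
  {"dp": [-1,0,0],"yaw": 0},
])

```text
clock: 18.6
eef_pos: [516.1, -173.6, 53.9]
tcp_rot: [3.139, 0.001, 1.701]
contact_force: [2.1, -4.7, 5.6]
opening: 0.462
grasp_force: 40.6
```

```bash
python3 - <<'E'
from h import *
s=r.sense();print(tomag(s['eef_pos']),tomag(s['contact_force']+O),s['wrist_torque'])
E
```

```text
[ 2.28768594 14.18010541 53.88312734] [ 1.48023731 -4.97041482  5.62088291] [-0.58516777 -0.36616982  0.1518189 ]
```

carry_out([
  {"dp": [-0.5,0,0],"yaw": 0},
  {"dp": [-1,0,0],"yaw": 0},
  {"dp": [-1,0,0],"yaw": 0},
])

```text
clock: 18.98
eef_pos: [516.1, -173.8, 53.9]
tcp_rot: [3.14, -0.0, 1.701]
contact_force: [2.6, 1.2, 6.7]
opening: 0.465
grasp_force: 40.7
```

carry_out([
  {"dp": [-0.5,0,0],"yaw": 0},
  {"dp": [-1,0,0],"yaw": 0},
  {"dp": [-1,0,0],"yaw": 0},
])

```text
clock: 19.35
eef_pos: [516.1, -174.0, 53.9]
tcp_rot: [3.14, -0.001, 1.7]
contact_force: [2.7, 6.7, 9.2]
opening: 0.464
grasp_force: 40.5
```

carry_out([
  {"dp": [-0.4,0,0],"yaw": 0},
  {"dp": [-0.8,0,0],"yaw": 0},
  {"dp": [-0.8,0,0],"yaw": 0},
])

```text
clock: 19.73
eef_pos: [516.0, -174.4, 53.8]
tcp_rot: [3.14, -0.002, 1.7]
contact_force: [2.5, 7.9, 10.0]
opening: 0.465
grasp_force: 39.7
```

Gate felt. Relieve the press and the forward push, then check that contact remains.

carry_out([
  {"dp": [0,-0.5,-0.3],"yaw": 0},
  {"dp": [0,-0.5,-0.5],"yaw": 0},
  {"dp": [0,-0.5,-0.5],"yaw": 0},
])

```text
clock: 20.1
eef_pos: [515.9, -174.5, 53.9]
tcp_rot: [3.139, -0.002, 1.7]
contact_force: [6.5, 9.6, 1.7]
opening: 0.466
grasp_force: 39.9
```

```bash
python3 - <<'E'
from h import *
s=r.sense();print(tomag(s['eef_pos']),tomag(s['contact_force']+O),s['wrist_torque'])
E
```

```text
[ 1.960672   13.38788618 53.88655938] [7.66178975 8.65341474 1.71731841] [ 1.5640789  -1.13765438  0.37656176]
```

carry_out([
  {"dp": [-0.5,0,0],"yaw": 0},
  {"dp": [-0.5,0,0],"yaw": 0},
])

```text
clock: 20.35
eef_pos: [515.8, -174.7, 53.9]
tcp_rot: [3.14, -0.002, 1.7]
contact_force: [5.8, 9.4, 2.8]
opening: 0.468
grasp_force: 40.2
```

```bash
python3 - <<'E'
from h import *
s=r.sense();print(tomag(s['eef_pos']),tomag(s['contact_force']+O),s['wrist_torque'])
E
```

```text
[ 1.88310914 13.14456253 53.89825092] [6.97451698 8.52925001 2.81140082] [ 1.82014753 -1.15008184  0.3768735 ]
```

carry_out([
  {"dp": [0.5,0.5,0],"yaw": 0},
  {"dp": [1,1,0],"yaw": 0},
  {"dp": [1.5,1.2,0],"yaw": 0},
  {"dp": [1.5,1.2,0],"yaw": 0},
])

```text
clock: 20.85
eef_pos: [516.0, -174.4, 53.9]
tcp_rot: [3.141, -0.0, 1.701]
contact_force: [2.1, 1.5, 5.2]
opening: 0.466
grasp_force: 40.4
```

```bash
python3 - <<'E'
from h import *
s=r.sense();print(tomag(s['eef_pos']),tomag(s['contact_force']+O),s['wrist_torque'],s['tcp_rot'])
E
```

```text
[ 2.02459961 13.40195947 53.86906201] [2.24630705 1.25180528 5.23685787] [ 0.41060216 -0.29019046  0.25821228] [ 3.14138522e+00 -4.55126715e-04  1.70104603e+00]
```

Balanced and seated. Let go gently.

carry_out([
  {"dp": [0,0,0],"yaw": 0},
  {"dp": [0,0,0],"yaw": 0},
  {"dp": [0,0,0],"yaw": 0},
], grip_force=20)

```text
clock: 21.22
eef_pos: [516.0, -174.5, 53.9]
tcp_rot: [3.141, -0.001, 1.701]
contact_force: [1.7, 3.3, 4.5]
opening: 0.461
grasp_force: 40.4
```

carry_out([
  {"dp": [0,0,0],"yaw": 0},
  {"dp": [0,0,0],"yaw": 0},
  {"dp": [0,0,0],"yaw": 0},
  {"dp": [0,0,0],"yaw": 0},
], fingers=0.35)

```text
clock: 21.72
eef_pos: [515.6, -174.9, 53.5]
tcp_rot: [-3.141, -0.0, 1.701]
contact_force: [-0.3, -0.2, 0.2]
opening: 0.676
grasp_force: 0.0
```

```bash
python3 - <<'E'
from h import *
s=r.sense();print(tomag(s['eef_pos']),s['contact_force'],s['opening'])
a=r.grab_frame('side')[:,:,::-1].copy()
cv2.imwrite('pics/g4.png',cv2.resize(a[190:290,205:290],None,fx=6,fy=6,interpolation=cv2.INTER_CUBIC))
E
```

```text
[ 1.66044179 13.03072835 53.5423086 ] [-0.26275707 -0.16371866  0.23549152] 0.6758922905468894
```

View pics/g4.png

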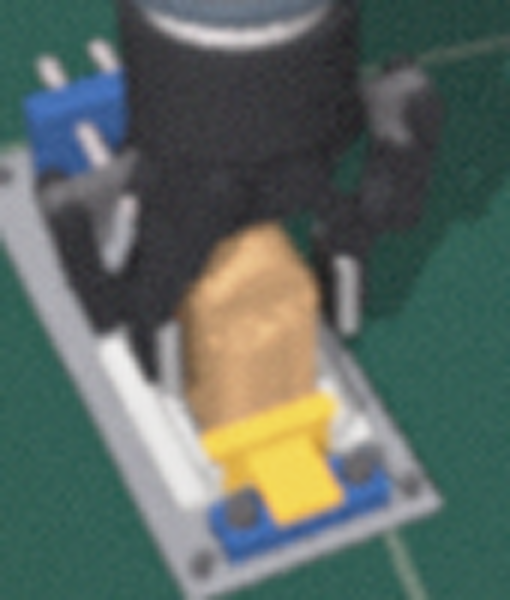

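The blank stands behind the yellow gate at (250,400) with both pads clear of it. Retreat straight up.

carry_out([
  {"dp": [0,0,0],"yaw": 0},
  {"dp": [0,0,0],"yaw": 0},
  {"dp": [0,0,-10],"yaw": 0},
  {"dp": [0,0,-25],"yaw": 0},
  {"dp": [0,0,-50],"yaw": 0},
  {"dp": [0,0,-90],"yaw": 0},
  {"dp": [0,0,-130],"yaw": 0},
  {"dp": [0,0,-140],"yaw": 0},
  {"dp": [0,0,-140],"yaw": 0},
  {"dp": [0,0,-140],"yaw": 0},
], fingers=0.6)

```text
clock: 23.02
eef_pos: [515.1, -174.6, 192.6]
tcp_rot: [-3.14, -0.001, 1.701]
contact_force: [-1.1, -0.2, -0.2]
opening: 0.8
grasp_force: 0.0
```

```bash
python3 - <<'E'
from h import *
print(r.sense()['eef_pos'],r.sense()['contact_force'])
a=r.grab_frame('side')[:,:,::-1].copy()
cv2.imwrite('pics/g5.png',cv2.resize(a[180:290,205:290],None,fx=5.4,fy=5.4,interpolation=cv2.INTER_CUBIC))
E
```

```text
[ 515.05692497 -174.58210002  192.60055086] [-1.14771618 -0.22364794 -0.21391014]
```

View pics/g5.png

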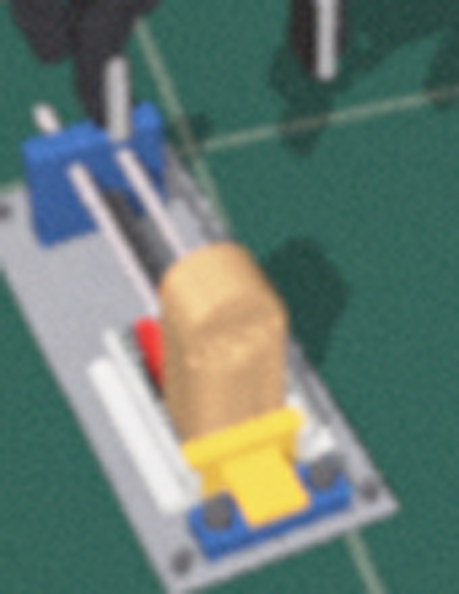

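The blank stands upright against the gate, with the red follower behind it at about (148,345). A quick numeric check of tilt and height before handing in.

```bash
python3 - <<'E'
from fit import *
im=r.grab_frame('side').astype(int);x0,y0,x1,y1=228,220,262,256
m=((im[:,:,0]-im[:,:,2]>25)&(im[:,:,0]-im[:,:,1]<75)&(im[:,:,2]>60)).astype(float)
best=None
def S(p):  # mag x,y, tilt x, tilt y, foot z
    P=hull([0,0,0])
    P=Ro.from_euler('xyz',[p[2],p[3],0]).apply(P)+[p[0],p[1],p[4]]
    q=cv2.convexHull(proj('side',[mag(*a) for a in P]).astype(np.float32));M=np.zeros((384*4,512*4),np.uint8)
    cv2.fillConvexPoly(M,np.round((q+.5)*4).astype(int),255);return cv2.resize(M,(512,384),interpolation=cv2.INTER_AREA)/255.
c=lambda p:np.abs(S(p)-m)[y0:y1,x0:x1].sum()
for tx in(-.1,-.05,0,.05,.1):
  for ty in(-.05,0,.05):
    o=minimize(lambda q:c([q[0],14.5,tx,ty,q[1]]),[1,11.5],method='Nelder-Mead',options=dict(initial_simplex=[[1,11.5],[4,11.5],[1,15]]));print(tx,ty,o.x.round(1),round(o.fun,1))
E
```

```text
-0.1 -0.05 [6.3 7.1] 50.6
-0.1 0 [3.4 6.5] 39.1
-0.1 0.05 [1.1 6.2] 35.8
-0.05 -0.05 [ 5.3 10.3] 45.3
-0.05 0 [2.2 9.9] 35.7
-0.05 0.05 [-0.2  9.8] 38.9
0 -0.05 [ 3.8 15.1] 41.4
0 0 [ 1.4 13.3] 34.6
0 0.05 [-1.4 14.2] 48.9
0.05 -0.05 [ 2.7 18.5] 36.8
0.05 0 [-0.  17.2] 39.7
0.05 0.05 [-2.5 16.3] 59.1
0.1 -0.05 [ 1.6 22.3] 35.9
0.1 0 [-1.3 22. ] 47.3
0.1 0.05 [-4.5 21.2] 71.3
```

The best fit is upright (no tilt), with the foot on the bed within measuring error. Handing in.

```bash
python3 -c "
from rig import r
print(r.sign_off())"
```

```text
the job is handed in; nothing more can be done
None
```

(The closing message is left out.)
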